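Unpack the frame files into their colour cradles

ROBOT

A 7-joint arm with a two-finger parallel gripper is mounted at the origin on the work surface. World frame = base frame: x ahead of the robot, y to its left, z up, the work surface at z = 0. Lengths are in m, angles in rad, forces in N, time in s.
With the tool pointing down it reaches from about 0.4 to 0.925 m from the base axis. Payload 5.6 kg.
Tool frame: the origin (TCP) lies midway between the tips of the shut fingers; the grasp point (between the pads) lies 19 mm behind it; y points along the fingers, z is the direction in which the jaws open and shut, and the axes are right-handed (so a half turn about y gives the same grasp; the last joint's range is limited). The gripper opens to 85 mm and grips with 20 to 120 N. Pads are 22 mm wide; open, the fingers measure 114 mm over their backs; the gripper's body (76 mm by 85 mm) begins 54 mm behind the grasp point. The pads swing forward as they close: fully open they stand 13 mm farther back than shut.
Start: joints at [-1.309, 0.468, -0.012, 1.603, 0.006, 1.071, -0.056], TCP at [0.195, 0.62, 0.231] pointing down, gripper open.
Joint ranges: [-2.53, 2.53], [-0.31, 2.02], [-1.57, 1.55], [0.28, 2.44], [-1.29, 4.43], [0.15, 1.84], [-2.92, 2.92]. Speed limits (rad/s): [2.57, 2.57, 3.14, 3.14, 3.14, 3.14, 3.14].

INTERFACE

Orientations are given as a rotation vector (axis times angle).
In Python, from cell import r, vision gives the robot as it stands. The module is installed in compiled form; this text tells all that it offers.
- The arm moves only by the tool drive_tool, never from a script. Its argument "commands" is a list of rows, each an object with "offset": the shift along the tool's x, y, z in mm, a list of three; "twist": the turn about the tool's y in rad; "gripper": the closure, from 0 (fully open) to 1 (shut). A call has 1 to 10 rows; each row shifts and turns the commanded pose from where the row before left it, along the tool's axes as they then stand; what a row does not reach is not made up. A row lasts 1/12 s, in which the tool goes at most 41.7 mm and 7.16 degrees, less where a joint would pass 70% of its speed; a pose out of reach is approached as far as the arm can. A call is refused whole if a number of a shift passes 41.7 or a number of a turn 0.125, either way. A call with a gripper value outside its range is refused whole. The fingers move at their own pace and stop on an object; the grip force is fixed at half the most. Time passes only in rows, so rows that do not move let the fingers close. It gives the time, the measured TCP pose, the force and the opening at its end, in the units of the state.
- r.state(): the state, without advancing time (a new reading comes with each control period).
- vision.read_camera(name): name is "side" or "top"; returns a dict with "image" (400x640x3 uint8, blue, green, red), "depth" (400x640 float32, m along the optical axis (not along the pixel's ray), 0 where there is no reading), "mtx" (3x3 intrinsics, pixels), "xyz" and "attitude" of the camera in the world. Camera axes: x right, y down, z forward; pixel columns grow to the right and rows downward; lengths in m; the calibration is good to about 2 mm. A picture is of the moment at which its call begins.
- r.sign_off(): hands the job in, once; it reports no verdict.
The state is a dict: "time_s": time; "joint_positions": joint angles; "joint_vel": joint speeds; "tau": joint torques, N m; "position": TCP position; "ee_rot": TCP orientation; "force": force on the tool from outside, world axes, zero at the start; "torque": the same for the moment, N m; "width": finger opening in m.
Only numpy, scipy, OpenCV 4.12 (cv2) and the standard library are available. Lean on these libraries where they do the work, as an engineer would, in place of code of your own. Each camera call takes 0.05 s, during which the arm holds its last target. There are 200 camera calls.

TASK

Lift the retaining bar out of the travel rack's two brackets and lay it flat along the cork strip, wholly on it, while the files stay where they are. Then take the three needle files out of the rack and lay each in the cradle of its handle's colour, with the handle centred and seated down in both notches. Leave the black spectacles on the bench undisturbed, and let go of everything.

Things in the scene. Friction and masses are not known exactly. Their poses are not given: they have to be found in the camera images.
- rack: Fixed plywood rack, base 100 (x) x 290 (y) x 6 mm. Two rails along y at x=+-32 (8 thick) hold file handles at z=28 in three notches 30 wide at y=-66, 0, 66; rails rise to z=36 between. Grey open-topped forks at x=30, y=+-128, 45 (x) x 12 (y): seat z=47, prongs to z=61, 29 clear. Origin: centre of underside; x along the files, y along the bar, z up.
- bar: Loose aluminium retaining bar 24 (x) x 280 (y) x 12 mm, about 150 g, lying in the rack's forks (2.5 play each side, 3 above the handles); lifts straight up. Black upright grip block on the middle of its top: 18 (x) x 50 (y), z=12 to 54; pinch it along x at about z=38. Origin: centre of the bar's underside; y along the bar, z up.
- strip: Flat cork strip fixed to the bench, the bar's resting place: 60 (x) x 320 (y) x 4 mm. Origin: centre of the underside, top at z=4; y along its length.
- file_red: Loose needle file, about 50 g: red square handle 90 (x) x 16 x 16 mm, brass band near its blade end; a flat blade 11 wide and 3 thick, steel, from x=45 to 115 at z=8. Origin: centre of the handle's underside (at rack z=28 at the start); x to the blade tip, z up. Grip across the handle (along y) near the origin, at z=8. May lie in any rack notch.
- file_yellow: Loose needle file, about 50 g: yellow square handle 90 (x) x 16 x 16 mm, brass band near its blade end; a round blade of diameter 6, steel, from x=45 to 115 at z=8. Origin: centre of the handle's underside (at rack z=28 at the start); x to the blade tip, z up. Grip across the handle (along y) near the origin, at z=8. May lie in any rack notch.
- file_blue: Loose needle file, about 50 g: blue square handle 90 (x) x 16 x 16 mm, brass band near its blade end; a square blade 6 across, set on its corner, steel, from x=45 to 115 at z=8. Origin: centre of the handle's underside (at rack z=28 at the start); x to the blade tip, z up. Grip across the handle (along y) near the origin, at z=8. May lie in any rack notch.
- cradle_red: Low red cradle fixed to the bench, for the red-handled file. Base 100 (x) x 56 (y) x 6 mm. Two rails at x=+-32 (8 thick, 52 long in y), each with a notch 34 wide, floor z=28, cheeks to z=36; the handle lies along x in both, its middle over the cradle's middle, blade pointing either way. Origin: centre of the underside, z up.
- cradle_yellow: Low yellow cradle fixed to the bench, for the yellow-handled file. Base 100 (x) x 56 (y) x 6 mm. Two rails at x=+-32 (8 thick, 52 long in y), each with a notch 34 wide, floor z=28, cheeks to z=36; the handle lies along x in both, its middle over the cradle's middle, blade pointing either way. Origin: centre of the underside, z up.
- cradle_blue: Low blue cradle fixed to the bench, for the blue-handled file. Base 100 (x) x 56 (y) x 6 mm. Two rails at x=+-32 (8 thick, 52 long in y), each with a notch 34 wide, floor z=28, cheeks to z=36; the handle lies along x in both, its middle over the cradle's middle, blade pointing either way. Origin: centre of the underside, z up.
- specs: Folded black spectacles with amber lenses lying on the bench, about 140 (y) x 46 (x) x 15 high (mm), loose, 60 g, awaiting repair: leave them alone. Origin: centre of the underside; y along their width.
There are look-alikes about, which are no part of the job. There is more than one size of the file_yellow; the one meant has the size given above.

How it is judged:
On the way:
1. the bar lies released, flat and wholly on the cork strip, with all three files still within 20 mm of where they lay in the rack (x of bar in the frame of strip between -0.02 and 0.02 m and y of bar in the frame of strip between -0.025 and 0.025 m and z of bar in the frame of strip between 0 and 0.008 m and angle between bar's own z axis and vertical below 0.1 rad and angle between the y axis of bar and the y axis of strip, either way round below 0.2 rad and linear speed of bar below 0.02 m/s and contact force between bar and the fingers below 0.1 N and distance of each of file_red, file_yellow, file_blue from where it was at the start of the episode below 0.02 m), for 0.2 s.
At the end, for the whole second after the job is handed in: Bar at rest flat on the strip (20 mm across, 25 mm along, 0.2 rad of its middle and direction); each file at rest in its own colour cradle, handle middle within 18 mm along, 13 mm across, 4 mm in height, 0.25 rad either way round, level within 0.1 rad; all released (x of bar in the frame of strip between -0.02 and 0.02 m and y of bar in the frame of strip between -0.025 and 0.025 m and z of bar in the frame of strip between 0 and 0.008 m and angle between each of bar, file_red, file_yellow, file_blue's own z axis and vertical below 0.1 rad and angle between the y axis of bar and the y axis of strip, either way round below 0.2 rad and linear speed of each of bar, file_red, file_yellow, file_blue below 0.02 m/s and contact force between each of bar, file_red, file_yellow, file_blue and the fingers below 0.1 N and x of file_red in the frame of cradle_red between -0.018 and 0.018 m and y of file_red in the frame of cradle_red between -0.013 and 0.013 m and z of file_red in the frame of cradle_red between 0.024 and 0.032 m and angle between the x axis of file_red and the x axis of cradle_red, either way round below 0.25 rad and x of file_yellow in the frame of cradle_yellow between -0.018 and 0.018 m and y of file_yellow in the frame of cradle_yellow between -0.013 and 0.013 m and z of file_yellow in the frame of cradle_yellow between 0.024 and 0.032 m and angle between the x axis of file_yellow and the x axis of cradle_yellow, either way round below 0.25 rad and x of file_blue in the frame of cradle_blue between -0.018 and 0.018 m and y of file_blue in the frame of cradle_blue between -0.013 and 0.013 m and z of file_blue in the frame of cradle_blue between 0.024 and 0.032 m and angle between the x axis of file_blue and the x axis of cradle_blue, either way round below 0.25 rad); the robot touches nothing.
It fails at once if the spectacles are moved by more than 15 mm (distance of specs from where it was at the start of the episode above 0.015 m).
It also fails if it takes over 101 s, if anything falls off the work surface, if the arm or the gripper's body presses on something with over 40 N, if the wrist force passes 120 N, or if a joint passes its speed limit or range.

## Working session

There is one attempt and no reset: what is moved stays moved. The work goes in short steps, Python scripts to look and compute and a tool call to move; the robot and the scene stay as the last step left them, time stands still between calls to the robot, and variables do not carry over. Pictures are saved under pics/ and viewed, about 12 in all and at most 16, crops included, and the job is handed in when it is done.

Besides the shell and the picture viewer there is one more tool, called after "Emit:" as name(argument=value, ...) on one line, values as JSON. drive_tool: Moves the arm, as the interface text tells. Its arguments: {"type":"object","properties":{"commands":{"type":"array"}},"required":["commands"]}

```bash
mkdir -p pics; cat > h.py <<'E'
import numpy as np, cv2
from cell import r, vision
from scipy.spatial.transform import Rotation as R
def att(c):
    a=np.array(c["attitude"],float)
    return a if a.shape==(3,3) else R.from_rotvec(a).as_matrix()
def cloud(c):
    d=c["depth"];v,u=np.indices(d.shape);K=np.array(c["mtx"])
    p=np.stack([(u-K[0,2])/K[0,0]*d,(v-K[1,2])/K[1,1]*d,d],-1)
    return p@att(c).T+np.array(c["xyz"])
E
python3 - <<'E'
from h import *
s=r.state();print({k:np.round(v,3) for k,v in s.items()})
for n in("top","side"):
    c=vision.read_camera(n);cv2.imwrite(f"pics/{n}0.png",c["image"]);np.savez(f"{n}0.npz",img=c["image"],P=cloud(c),d=c["depth"])
    print(n,c["xyz"],c["attitude"],c["mtx"])
E
```

```text
{'time_s': np.float64(0.0), 'joint_positions': array([-1.309,  0.468, -0.012,  1.604,  0.006,  1.071, -0.056]), 'joint_vel': array([-0.001,  0.002,  0.   , -0.001, -0.001, -0.   , -0.002]), 'tau': array([ 0.0000e+00, -5.3238e+01,  2.2000e-02, -2.5130e+01,  1.2000e-02,
        8.0000e-03,  0.0000e+00]), 'position': array([0.195, 0.619, 0.23 ]), 'ee_rot': array([-1.559,  0.239, -0.239]), 'force': array([ 0.06 , -0.572, -0.623]), 'torque': array([ 0.014, -0.056, -0.01 ]), 'width': np.float64(0.086)}
top [ 0.36731834 -0.03054228  1.18980056] [-2.17350816  2.14270686 -0.12053191] [[424.72361021   0.         315.75855375]
 [  0.         424.72361021 198.76623214]
 [  0.           0.           1.        ]]
side [0.38672398 0.73386841 0.76588643] [-0.2007382   2.82839398 -1.21248619] [[473.62134164   0.         311.07583735]
 [  0.         473.62134164 202.04312021]
 [  0.           0.           1.        ]]
```

View pics/top0.png

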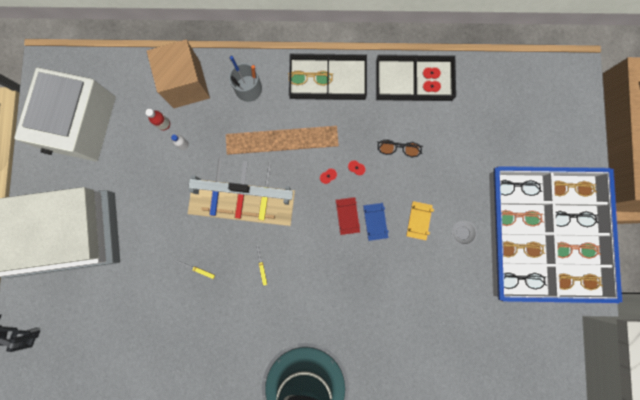

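View pics/side0.png

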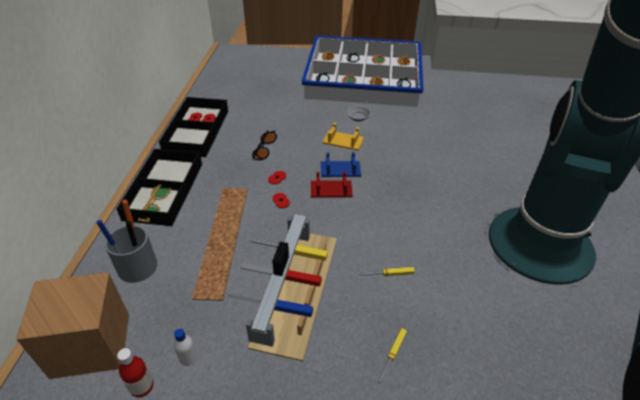

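```bash
python3 - <<'E'
import numpy as np,cv2
z=np.load("top0.npz");i=z["img"]
a=cv2.resize(i[120:250,180:310],None,fx=6,fy=6,interpolation=cv2.INTER_CUBIC)[:600];cv2.imwrite("pics/c1.png",cv2.resize(i[125:225,180:310],None,fx=6,fy=6,interpolation=cv2.INTER_CUBIC))
cv2.imwrite("pics/c2.png",cv2.resize(i[125:245,310:450],None,fx=5,fy=5,interpolation=cv2.INTER_CUBIC))
E
```

```text
(no output)
```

View pics/c1.png

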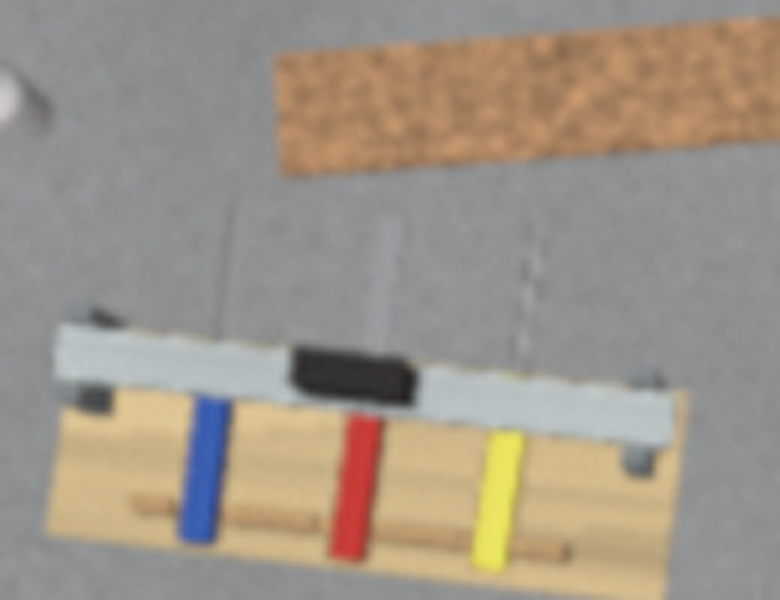

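View pics/c2.png

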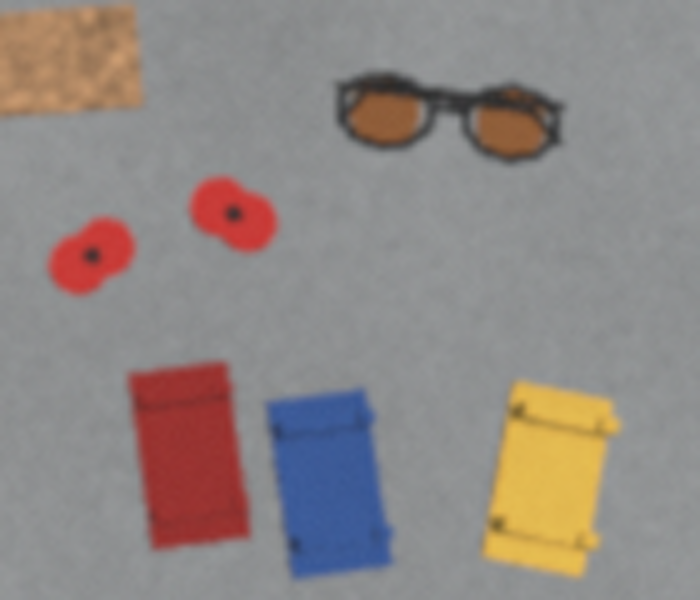

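```bash
cat > seg.py <<'E'
import numpy as np,cv2
B={ # name: roi u0,u1,v0,v1, hue lo,hi, smin, vmin
'file_blue':(205,225,175,222,100,130,120,60),'file_red':(230,250,175,225,-8,8,120,60),'file_yellow':(252,275,180,226,22,38,120,60),
'cr_red':(330,365,190,240,-8,8,100,40),'cr_blue':(360,392,198,245,100,130,100,40),'cr_yellow':(400,440,195,245,15,35,100,60),
'strip':(222,345,122,158,5,20,70,60)}
def seg(img,n):
    u0,u1,v0,v1,h0,h1,s,v=B[n];H=cv2.cvtColor(img,cv2.COLOR_BGR2HSV).astype(int)
    h=H[...,0].copy()
    if h0<0:h[h>90]-=180
    m=(h>=h0)&(h<=h1)&(H[...,1]>=s)&(H[...,2]>=v);k=np.zeros_like(m);k[v0:v1,u0:u1]=1
    return m&k
def rect(xy):
    (c,(w,h),a)=cv2.minAreaRect((xy*1000).astype(np.float32));
    a=a if w>h else a+90
    a=(a+90)%180-90
    return np.round(c,1),np.round([max(w,h),min(w,h)],1),round(a,1)
E
python3 - <<'E'
from seg import *
z=np.load("top0.npz");i=z["img"];P=z["P"]
for n in B:
    p=P[seg(i,n)];p=p[np.abs(p).sum(1)>0]
    print(n,len(p),"z pct",np.round(np.percentile(p[:,2],[2,25,50,75,98])*1e3,1),"all",rect(p[:,:2]))
    if 'cr' in n:
        print("  base",rect(p[p[:,2]<.012][:,:2]),"rails",rect(p[p[:,2]>.02][:,:2]))
# bar top/grip/rack by region & height
sub=P[170:230,180:305].reshape(-1,3)
g=sub[sub[:,2]>.085];print("grip",len(g),g[:,2].max(),rect(g[:,:2]))
b=sub[(sub[:,2]>.054)&(sub[:,2]<.066)];print("bar",len(b),np.median(b[:,2]),rect(b[:,:2]))
k=sub[(sub[:,2]>.002)&(sub[:,2]<.012)];print("rackbase",len(k),rect(k[:,:2]))
s=P[138:160,374:425].reshape(-1,3);k=s[s[:,2]>.004];print("specs",rect(k[:,:2]),k[:,2].max())
f=P[100:118,0:5];t=P[300:330,150:300,2];print("table z",np.median(t))
E
```

```text
file_blue 109 z pct [40.6 43.5 45.1 46.5 49.6] all (array([487.2, 254.3]), array([61.7, 13. ]), -4.4)
file_red 146 z pct [32.7 42.7 44.5 46.1 48.7] all (array([480.1, 185.9]), array([63.9, 15.2]), -7.2)
file_yellow 146 z pct [27.6 42.7 44.5 46.5 49.3] all (array([419.1,  63. ]), array([206.6,  55.4]), 46.0)
cr_red 686 z pct [ 3.1  6.1  8.  10.7 38.2] all (array([ 431.4, -100.9]), array([168. ,  89.5]), -19.7)
  base (array([ 460.8, -111.7]), array([98.1, 54.5]), 8.9) rails (array([426.3, -96.9]), array([159.1,  79.1]), -22.0)
cr_blue 687 z pct [ 2.8  6.   7.9 10.5 38.4] all (array([ 433.7, -120. ]), array([200. ,  98.2]), -79.6)
  base (array([ 446.1, -189.7]), array([97.2, 55.2]), 8.1) rails (array([ 428.6, -118.5]), array([200.9,  74.8]), -75.5)
cr_yellow 742 z pct [ 1.5  6.2  8.3 11.3 38.8] all (array([ 438.6, -190.4]), array([332.8, 108.2]), -84.0)
  base (array([ 450.1, -314.8]), array([99.8, 64.1]), -10.9) rails (array([ 432.9, -184.8]), array([324.6,  84.3]), -81.5)
strip 2261 z pct [0.1 3.4 5.1 6.6 9.9] all (array([533.4,  65.1]), array([347.9, 319. ]), 5.1)
grip 181 1.1898005632546564 (array([460.3,  80.6]), array([287.8,  35.2]), 57.0)
bar 840 0.060115377094837164 (array([525.2, 181.7]), array([281. ,  44.7]), 84.2)
rackbase 3185 (array([503. , 186.5]), array([352.6, 167.6]), -89.2)
specs (array([ 559.2, -148.8]), array([430.1, 135.3]), -49.1) 1.1898005632546564
table z 0.00144104729762784
```

```bash
cat >> h.py <<'E'
def plane(c,uv,z):
    uv=np.asarray(uv,float).reshape(-1,2);K=np.array(c["mtx"])
    d=np.c_[(uv-K[:2,2])/np.diag(K)[:2],np.ones(len(uv))]@att(c).T;o=np.array(c["xyz"])
    return o+d*((z-o[2])/d[:,2])[:,None]
E
python3 - <<'E'
from h import *
from seg import *
c=vision.read_camera("top");i=c["image"];P=cloud(c);ok=c["depth"]>0
def rp(m,z):
    m=cv2.morphologyEx(m.astype(np.uint8),cv2.MORPH_OPEN,np.ones((2,2)))
    v,u=np.nonzero(m);return rect(plane(c,np.c_[u,v],z)[:,:2])
for n in B:
    m=seg(i,n);z=.044 if 'file' in n else .006 if 'cr' in n else .004
    print(n,m.sum(),rp(m,z))
    if 'cr' in n:
        p=P[m&ok];q=p[p[:,2]>.02];print("  base",rect(p[p[:,2]<.013][:,:2]), "cheeks",np.round(q.mean(0),3) if len(q) else 0)
H=cv2.cvtColor(i,cv2.COLOR_BGR2HSV);k=np.zeros(ok.shape,bool);k[170:228,180:305]=1
g=k&(H[...,2]<60)&(P[...,2]>.085)&ok;print("grip",g.sum(),rp(g,.101),np.median(P[g][:,2]))
g=k&(P[...,2]>.054)&(P[...,2]<.066)&(H[...,2]>110)&(H[...,1]<50)&ok;print("bar",g.sum(),rp(g,.059),np.median(P[g][:,2]))
# corners read by eye from c1 (x6, +180,+125): bar 
pt=np.array([[62,325],[55,378],[672,445],[678,392]])/6+[180,125]-.4
print("bar eye",np.round(plane(c,pt,.059)*1e3).astype(int)[:,:2].tolist(), rect(plane(c,pt,.059)[:,:2]))
g4=np.array([[293,345],[293,395],[413,405],[415,360]])/6+[180,125]-.4
print("grip eye",rect(plane(c,g4,.101)[:,:2]))
for n,q in dict(blue=[[195,400],[230,400],[180,540],[213,543]],red=[[348,415],[382,418],[332,557],[364,560]],yel=[[490,432],[523,434],[473,567],[506,570]]).items():
    X=plane(c,np.array(q)/6+[180,125]-.4,.044)*1e3;a=(X[0]+X[1])/2;b=(X[2]+X[3])/2;print(n,a[:2].round(),b[:2].round(),np.degrees(np.arctan2(*(a-b)[1::-1])))
rk=np.array([[47,535],[665,600],[688,392]])/6+[180,125]-.4;print("rack corners",plane(c,rk,.006).round(3)[:,:2].tolist())
E
```

```text
file_blue 108 (array([484.4, 251.4]), array([61.2, 12.5]), -4.7)
file_red 146 (array([476.3, 182.5]), array([63.6, 16.9]), -5.6)
file_yellow 147 (array([472.3, 117.9]), array([61.5, 17.9]), -7.7)
cr_red 686 (array([ 458.2, -114.9]), array([98. , 55.2]), 8.9)
  base (array([ 460.9, -111.8]), array([98.1, 54.5]), 8.9) cheeks [ 0.461 -0.11   0.032]
cr_blue 686 (array([ 443.6, -192.9]), array([97.4, 55.6]), 8.6)
  base (array([ 446.1, -189.6]), array([97.3, 55.1]), 7.8) cheeks [ 0.447 -0.188  0.032]
cr_yellow 742 (array([ 447.5, -316.5]), array([100.5,  61.4]), -10.8)
  base (array([ 450.3, -314. ]), array([100.4,  64.6]), -10.9) cheeks [ 0.452 -0.31   0.031]
strip 2262 (array([673.1,  74.9]), array([318.9,  59.8]), -84.8)
grip 106 (array([519.7, 174.7]), array([46.4, 15.2]), 83.6) 0.10163124747702545
bar 828 (array([522.7, 178.8]), array([279.5,  44.7]), 84.2) 0.06021457684766329
bar eye [[550, 318], [526, 319], [500, 42], [524, 40]] (array([525. , 179.7]), array([279.2,  24.2]), 84.6)
grip eye (array([523.3, 177.7]), array([54.5, 21.7]), 86.0)
blue [519. 252.] [455. 256.] -3.988918728995355
red [513. 182.] [448. 188.] -4.765486592144953
yel [506. 118.] [444. 124.] -5.461644096646645
rack corners [[0.46, 0.336], [0.433, 0.047], [0.531, 0.038]]
```

```bash
cat >> h.py <<'E'
def go(x,y,z,yaw=None,tag=""):
    """print shift in tool axes (mm) and twist to reach TCP x,y,z (mm), jaw axis along yaw deg (mod 180); twist first"""
    s=r.state();M=R.from_rotvec(s["ee_rot"]).as_matrix();t=0
    cur=np.degrees(np.arctan2(M[1,2],M[0,2]))
    if yaw is not None:
        t=-((yaw-cur+90)%180-90)  # tool y down: + twist = - yaw
        M=M@R.from_rotvec([0,np.radians(t),0]).as_matrix()
    d=M.T@(np.array([x,y,z])-s["position"]*1e3)
    print(tag,"pos",(s["position"]*1e3).round(1),"jaw",cur.round(1),"ydir",M[:,1].round(3),"twist",np.radians(t).round(3),"shift",d.round(1),"F",s["force"].round(1),"w",s["width"].round(4),"t",round(s["time_s"],1))
E
python3 - <<'E'
from h import *
go(525,181,150,-5.6,"above bar")
c=vision.read_camera("top")
q=np.array([[515,380],[612,400],[583,578],[485,557]])/5+[310,125]-.4;print(plane(c,q,.006).mean(0))
E
```

```text
Traceback (most recent call last):
  File "h.py", line 23, in go
    print(tag,"pos",(s["position"]*1e3).round(1),"jaw",cur.round(1),"ydir",M[:,1].round(3),"twist",np.radians(t).round(3),"shift",d.round(1),"F",s["force"].round(1),"w",s["width"].round(4),"t",round(s["time_s"],1))
                                                                                                                                                                         ^^^^^^^^^^^^^^^^
AttributeError: 'float' object has no attribute 'round'
```

```bash
sed -i 's/s\["width"\].round(4)/round(s["width"],4)/' h.py
python3 - <<'E'
from h import *
go(525,181,150,-5.6,"above bar")
c=vision.read_camera("top")
q=np.array([[515,380],[612,400],[583,578],[485,557]])/5+[310,125]-.4;print(plane(c,q,.006).mean(0))
E
```

```text
above bar pos [195.  619.6 230.5] jaw 72.5 ydir [-0.    -0.001 -1.   ] twist 1.364 shift [404.2  81.  371.2] F [ 0.5 -0.1 -0.2] w 0.0855 t 0.1
[ 0.45061053 -0.31215293  0.006     ]
```

```bash
python3 - <<'E'
from h import *
z=np.load("top0.npz");P=z["P"];k=(z["d"]>0)&(P[...,0]>.12)&(P[...,0]<.6)&(P[...,1]>.38)&(P[...,1]<.75)&(P[...,2]>.02)
p=P[k]
for x in np.arange(.12,.6,.06):
  print(round(x,2),[(round(y,2),round(float(q[:,2].max()),2)) for y in np.arange(.4,.75,.06) if len(q:=p[(abs(p[:,0]-x)<.03)&(abs(p[:,1]-y)<.03)])])
E
```

```text
0.12 []
0.18 [(np.float64(0.52), 0.34), (np.float64(0.58), 0.35), (np.float64(0.64), 0.24)]
0.24 [(np.float64(0.64), 0.25)]
0.3 [(np.float64(0.52), 0.1), (np.float64(0.58), 0.15), (np.float64(0.64), 0.15), (np.float64(0.7), 0.15)]
0.36 [(np.float64(0.52), 0.15), (np.float64(0.58), 0.15), (np.float64(0.64), 0.15), (np.float64(0.7), 0.15)]
0.42 [(np.float64(0.52), 0.15), (np.float64(0.58), 0.15), (np.float64(0.64), 0.15), (np.float64(0.7), 0.15)]
0.48 [(np.float64(0.52), 0.15), (np.float64(0.58), 0.15), (np.float64(0.64), 0.15), (np.float64(0.7), 0.15)]
0.54 [(np.float64(0.52), 0.05), (np.float64(0.58), 0.15)]
```

Emit:
drive_tool(commands=[{"offset":[0,0,0],"twist":0.124,"gripper":0.3},{"offset":[0,0,0],"twist":0.124,"gripper":0.3},{"offset":[0,0,0],"twist":0.124,"gripper":0.3},{"offset":[0,0,0],"twist":0.124,"gripper":0.3},{"offset":[0,0,0],"twist":0.124,"gripper":0.3},{"offset":[0,0,0],"twist":0.124,"gripper":0.3},{"offset":[0,0,0],"twist":0.124,"gripper":0.3},{"offset":[0,0,0],"twist":0.124,"gripper":0.3},{"offset":[0,0,0],"twist":0.124,"gripper":0.3},{"offset":[0,0,0],"twist":0.124,"gripper":0.3}])

```text
time_s: 1.03
position: [0.195, 0.6199, 0.231]
ee_rot: [-1.219, 1.194, -1.195]
force: [-0.3, 0.3, 0.0]
width: 0.0597
```

```bash
python3 -c "
from h import *
go(524.5,180.5,150,-5.6,'above bar')"
```

```text
above bar pos [195.  619.9 231. ] jaw 1.1 ydir [-0. -0. -1.] twist 0.118 shift [405.1  81.2 370.8] F [-0.3  0.3  0. ] w 0.0597 t 1.0
```

Emit:
drive_tool(commands=[{"offset":[0,0,0],"twist":0.118,"gripper":0.3},{"offset":[29,0,26.5],"twist":0,"gripper":0.3},{"offset":[29,0,26.5],"twist":0,"gripper":0.3},{"offset":[29,0,26.5],"twist":0,"gripper":0.3},{"offset":[29,0,26.5],"twist":0,"gripper":0.3},{"offset":[29,0,26.5],"twist":0,"gripper":0.3},{"offset":[29,0,26.5],"twist":0,"gripper":0.3},{"offset":[29,0,26.5],"twist":0,"gripper":0.3},{"offset":[29,0,26.5],"twist":0,"gripper":0.3},{"offset":[29,0,26.5],"twist":0,"gripper":0.3}])

```text
time_s: 1.87
position: [0.4093, 0.3365, 0.2314]
ee_rot: [-1.164, 1.277, -1.276]
force: [0.4, 0.9, 0.5]
width: 0.06
```

Emit:
drive_tool(commands=[{"offset":[29,0,26.5],"twist":0,"gripper":0.3},{"offset":[29,0,26.5],"twist":0,"gripper":0.3},{"offset":[29,0,26.5],"twist":0,"gripper":0.3},{"offset":[29,0,26.5],"twist":0,"gripper":0.3},{"offset":[28,0,26.5],"twist":0,"gripper":0.3},{"offset":[0,0,0],"twist":0,"gripper":0.3},{"offset":[0,30,0],"twist":0,"gripper":0.3},{"offset":[0,20,0],"twist":0,"gripper":0.3},{"offset":[0,0,0],"twist":0,"gripper":0.3}])

```text
time_s: 2.62
position: [0.5245, 0.1818, 0.1776]
ee_rot: [-1.171, 1.28, -1.277]
force: [-0.9, -0.2, -1.1]
width: 0.0601
```

```bash
python3 -c "
from h import *
go(524.5,180.5,66,-5.6,'bar')
c=vision.read_camera('side');cv2.imwrite('pics/s1.png',cv2.resize(c['image'][130:370,180:420],(600,600),interpolation=cv2.INTER_CUBIC))
c=vision.read_camera('top');cv2.imwrite('pics/t1.png',cv2.resize(c['image'][100:250,170:330],(640,600),interpolation=cv2.INTER_CUBIC))"
```

```text
bar pos [524.5 181.8 177.6] jaw -5.3 ydir [-0.007 -0.003 -1.   ] twist 0.005 shift [  0.8 111.6   0.8] F [-0.9 -0.2 -1.1] w 0.0601 t 2.6
```

View pics/s1.png

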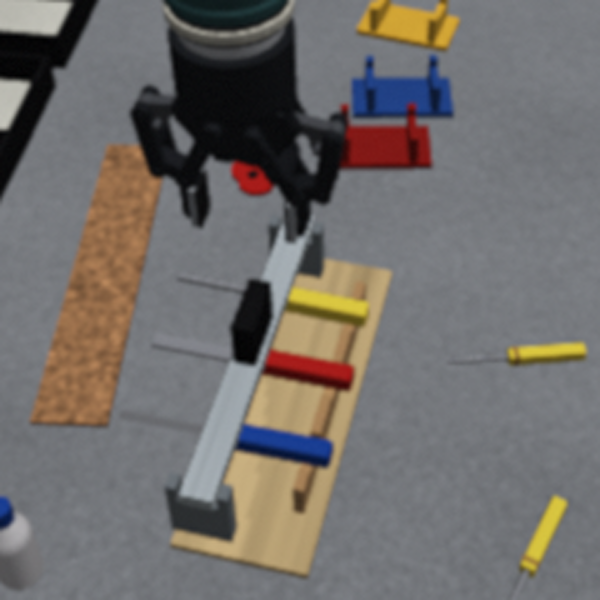

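The side view shows the jaws open across x above the bar (block at ~(250,320) in crop), files in order yellow/red/blue. Descending.

Emit:
drive_tool(commands=[{"offset":[1,25,1],"twist":0,"gripper":0.3},{"offset":[0,25,0],"twist":0,"gripper":0.3},{"offset":[0,25,0],"twist":0,"gripper":0.3},{"offset":[0,20,0],"twist":0,"gripper":0.3},{"offset":[0,11,0],"twist":0,"gripper":0.3},{"offset":[0,5,0],"twist":0,"gripper":0.3},{"offset":[0,0,0],"twist":0,"gripper":0.3}])

```text
time_s: 3.3
position: [0.5285, 0.1818, 0.0705]
ee_rot: [-1.164, 1.276, -1.277]
force: [0.1, 0.6, -0.2]
width: 0.0597
```

```bash
python3 -c "
from h import *
go(524.5,180.5,66,-5.6,'bar')"
```

```text
bar pos [528.5 181.8  70.5] jaw -5.3 ydir [ 0.  0. -1.] twist 0.006 shift [ 1.7  4.5 -3.9] F [ 0.1  0.6 -0.2] w 0.0597 t 3.3
```

Emit:
drive_tool(commands=[{"offset":[1,4,-4],"twist":0,"gripper":0.3},{"offset":[0,0,0],"twist":0,"gripper":0.3},{"offset":[0,0,0],"twist":0,"gripper":0.6},{"offset":[0,0,0],"twist":0,"gripper":1},{"offset":[0,0,0],"twist":0,"gripper":1},{"offset":[0,0,0],"twist":0,"gripper":1},{"offset":[0,0,0],"twist":0,"gripper":1},{"offset":[0,0,0],"twist":0,"gripper":1},{"offset":[0,0,0],"twist":0,"gripper":1},{"offset":[0,0,0],"twist":0,"gripper":1}])

```text
time_s: 4.13
position: [0.5246, 0.1811, 0.067]
ee_rot: [-1.163, 1.277, -1.277]
force: [-0.3, 0.5, 5.4]
width: 0.0174
```

Emit:
drive_tool(commands=[{"offset":[0,-4,0],"twist":0,"gripper":1},{"offset":[0,-6,0],"twist":0,"gripper":1},{"offset":[0,-8,0],"twist":0,"gripper":1},{"offset":[0,-8,0],"twist":0,"gripper":1},{"offset":[0,-8,0],"twist":0,"gripper":1},{"offset":[0,-8,0],"twist":0,"gripper":1},{"offset":[0,-8,0],"twist":0,"gripper":1},{"offset":[0,0,0],"twist":0,"gripper":1}])

```text
time_s: 4.8
position: [0.5251, 0.1814, 0.1183]
ee_rot: [-1.161, 1.275, -1.277]
force: [1.2, 0.1, -1.9]
width: 0.0172
```

```bash
python3 -c "
from h import *
go(676,78,72,5.2,'strip')
c=vision.read_camera('side');cv2.imwrite('pics/s2.png',cv2.resize(c['image'][130:370,180:420],(600,600),interpolation=cv2.INTER_CUBIC))"
```

```text
strip pos [525.1 181.4 118.3] jaw -5.3 ydir [ 0.003  0.002 -1.   ] twist -0.183 shift [116.7  46.6 140.7] F [ 1.2  0.1 -1.9] w 0.0172 t 4.8
```

View pics/s2.png

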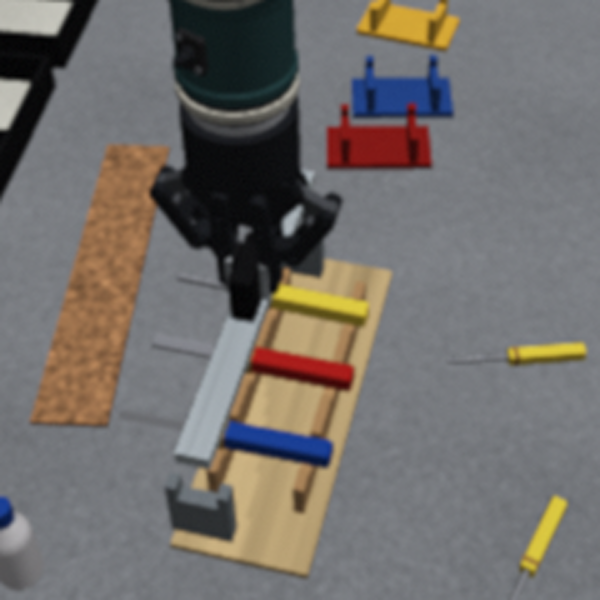

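The bar is clear of both forks and all three files are still in place. Carrying to the strip.

Emit:
drive_tool(commands=[{"offset":[0,0,0],"twist":-0.091,"gripper":1},{"offset":[0,0,0],"twist":-0.092,"gripper":1},{"offset":[11,0,14],"twist":0,"gripper":1},{"offset":[19,0,23],"twist":0,"gripper":1},{"offset":[19,0,23],"twist":0,"gripper":1},{"offset":[19,0,23],"twist":0,"gripper":1},{"offset":[19,0,23],"twist":0,"gripper":1},{"offset":[19,0,23],"twist":0,"gripper":1},{"offset":[10.5,0,12],"twist":0,"gripper":1},{"offset":[0,0,0],"twist":0,"gripper":1}])

```text
time_s: 5.68
position: [0.6776, 0.0731, 0.1157]
ee_rot: [-1.25, 1.143, -1.148]
force: [0.0, -0.6, -1.0]
width: 0.0176
```

Emit:
drive_tool(commands=[{"offset":[0,15,0],"twist":0,"gripper":1},{"offset":[0,15,0],"twist":0,"gripper":1},{"offset":[0,15,0],"twist":0,"gripper":1},{"offset":[0,15,0],"twist":0,"gripper":1},{"offset":[0,10,0],"twist":0,"gripper":1},{"offset":[0,0,0],"twist":0,"gripper":1}])

```text
time_s: 6.18
position: [0.6724, 0.0781, 0.0424]
ee_rot: [-1.256, 1.145, -1.139]
force: [-0.2, 0.1, -2.0]
width: 0.0177
```

```bash
python3 -c "
from h import *
go(676,78,25,5.2,'strip')
c=vision.read_camera('top');cv2.imwrite('pics/t2.png',cv2.resize(c['image'][100:250,190:390],(800,600),interpolation=cv2.INTER_CUBIC))"
```

```text
strip pos [672.4  78.1  42.4] jaw 5.3 ydir [-0.006 -0.001 -1.   ] twist 0.001 shift [ 0.5 17.4  3.6] F [-0.2  0.1 -2. ] w 0.0177 t 6.2
```

View pics/t2.png

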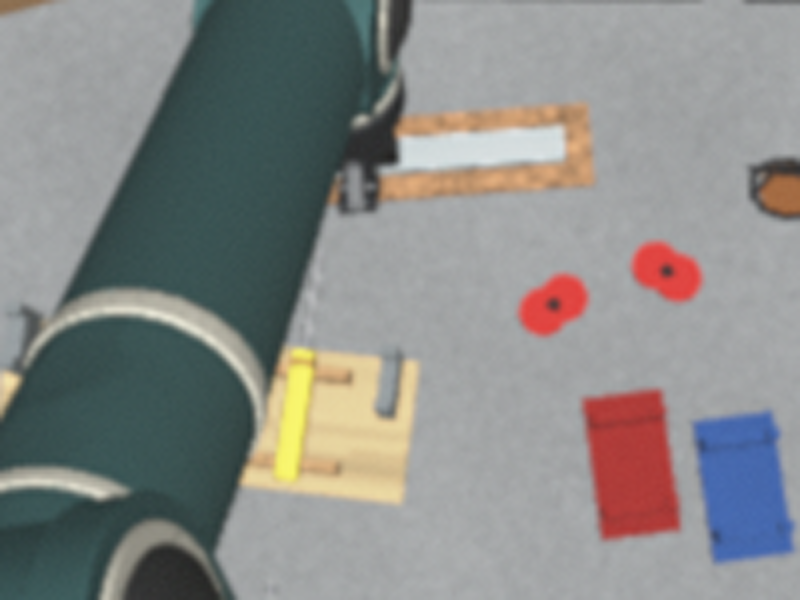

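The bar's end at ~(565,143) lies centred over the strip (end at 590), aligned. Lowering and releasing.

Emit:
drive_tool(commands=[{"offset":[0,6,2],"twist":0,"gripper":1},{"offset":[0,5,1],"twist":0,"gripper":1},{"offset":[0,4,0],"twist":0,"gripper":1},{"offset":[0,2,0],"twist":0,"gripper":1},{"offset":[0,0,0],"twist":0,"gripper":1},{"offset":[0,0,0],"twist":0,"gripper":1}])

```text
time_s: 6.73
position: [0.6782, 0.078, 0.0294]
ee_rot: [-1.251, 1.142, -1.142]
force: [0.3, 0.3, -2.6]
width: 0.0172
```

```bash
python3 -c "
from h import *
go(676,78,24,5.2,'strip')"
```

```text
strip pos [678.2  78.   29.4] jaw 5.2 ydir [ 0.  0. -1.] twist 0.0 shift [-0.2  5.4 -2.2] F [ 0.3  0.3 -2.6] w 0.0172 t 6.7
```

Emit:
drive_tool(commands=[{"offset":[0,3,-2],"twist":0,"gripper":1},{"offset":[0,2,0],"twist":0,"gripper":1},{"offset":[0,0,0],"twist":0,"gripper":1},{"offset":[0,0,0],"twist":0,"gripper":1}])

```text
time_s: 7.07
position: [0.6761, 0.0778, 0.0243]
ee_rot: [-1.251, 1.142, -1.142]
force: [-0.1, 0.7, -1.8]
width: 0.0169
```

Emit:
drive_tool(commands=[{"offset":[0,0,0],"twist":0,"gripper":0.7},{"offset":[0,0,0],"twist":0,"gripper":0.4},{"offset":[0,0,0],"twist":0,"gripper":0.3},{"offset":[0,0,0],"twist":0,"gripper":0.3},{"offset":[0,0,0],"twist":0,"gripper":0.3},{"offset":[0,0,0],"twist":0,"gripper":0.3}])

```text
time_s: 7.57
position: [0.6762, 0.0778, 0.0244]
ee_rot: [-1.251, 1.142, -1.142]
force: [0.4, 0.5, -0.8]
width: 0.0599
```

Emit:
drive_tool(commands=[{"offset":[0,-10,0],"twist":0,"gripper":0.3},{"offset":[0,-20,0],"twist":0,"gripper":0.3},{"offset":[0,-25,0],"twist":0,"gripper":0.3},{"offset":[0,-25,0],"twist":0,"gripper":0.3},{"offset":[0,-25,0],"twist":0,"gripper":0.3},{"offset":[0,-15,0],"twist":0,"gripper":0.3},{"offset":[0,0,0],"twist":0,"gripper":0.3}])

```text
time_s: 8.15
position: [0.6788, 0.0779, 0.1495]
ee_rot: [-1.244, 1.137, -1.145]
force: [0.0, 0.0, 0.1]
width: 0.0596
```

```bash
python3 -c "
from h import *
go(488,119,130,84.4,'yellow')"
```

```text
yellow pos [678.8  77.9 149.5] jaw 5.2 ydir [ 0.008  0.002 -1.   ] twist -1.382 shift [-194.    18.1   22.3] F [0.  0.  0.1] w 0.0596 t 8.2
```

Emit:
drive_tool(commands=[{"offset":[0,0,0],"twist":-0.124,"gripper":0.5},{"offset":[0,0,0],"twist":-0.124,"gripper":0.5},{"offset":[0,0,0],"twist":-0.124,"gripper":0.5},{"offset":[0,0,0],"twist":-0.124,"gripper":0.5},{"offset":[0,0,0],"twist":-0.124,"gripper":0.5},{"offset":[0,0,0],"twist":-0.124,"gripper":0.5},{"offset":[0,0,0],"twist":-0.124,"gripper":0.5},{"offset":[0,0,0],"twist":-0.124,"gripper":0.5},{"offset":[0,0,0],"twist":-0.124,"gripper":0.5},{"offset":[0,0,0],"twist":-0.124,"gripper":0.5}])

```text
time_s: 8.98
position: [0.6756, 0.0777, 0.1437]
ee_rot: [-1.563, 0.184, -0.183]
force: [0.4, 0.7, -0.1]
width: 0.0423
```

Emit:
drive_tool(commands=[{"offset":[0,0,0],"twist":-0.124,"gripper":0.5},{"offset":[0,0,0],"twist":-0.018,"gripper":0.5},{"offset":[-30,0,3],"twist":0,"gripper":0.5},{"offset":[-34,0,4],"twist":0,"gripper":0.5},{"offset":[-34,0,4],"twist":0,"gripper":0.5},{"offset":[-34,0,4],"twist":0,"gripper":0.5},{"offset":[-34,0,4],"twist":0,"gripper":0.5},{"offset":[-28,0,3],"twist":0,"gripper":0.5},{"offset":[0,0,0],"twist":0,"gripper":0.5}])

```text
time_s: 9.73
position: [0.4791, 0.1198, 0.1436]
ee_rot: [-1.57, 0.081, -0.072]
force: [-1.3, -0.5, -0.5]
width: 0.0426
```

```bash
cat > look.py <<'E'
from h import *
from seg import *
import sys
def files(n0="top"):
    c=vision.read_camera("top");P=cloud(c);ok=c["depth"]>0
    for n in ("file_blue","file_red","file_yellow"):
        p=P[seg(c["image"],n)&ok];p=p[(p[:,2]>.03)&(p[:,2]<.06)]
        if len(p)>20:print(n,len(p),rect(p[:,:2]),np.median(p[:,2]).round(4))
    return c
E
python3 -c "
from look import *
go(488,119,90,84.4,'yellow');print(r.state()['joint_positions'].round(2))
c=files();cv2.imwrite('pics/t3.png',cv2.resize(c['image'][100:250,180:380],(800,600),interpolation=cv2.INTER_CUBIC))"
```

```text
yellow pos [479.1 119.8 143.6] jaw 84.4 ydir [-0.006 -0.    -1.   ] twist 0.001 shift [ 9.3 53.5  0.1] F [-1.3 -0.5 -0.5] w 0.0426 t 9.7
[-0.35  0.33  0.04  2.05 -0.02  0.77  1.18]
file_yellow 32 (array([487.8, 115.7]), array([85.7,  8.1]), -5.4) 0.0426
```

View pics/t3.png

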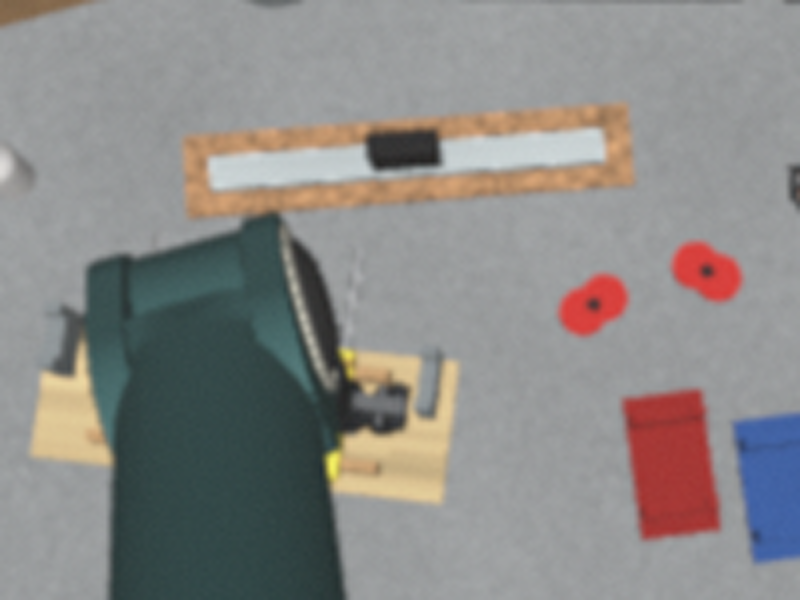

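The bar lies centred inside the strip (bar 205–605 of strip 185–632). Now the yellow file.

Emit:
drive_tool(commands=[{"offset":[5,20,0],"twist":0,"gripper":0.5},{"offset":[2,20,0],"twist":0,"gripper":0.5},{"offset":[0,20,0],"twist":0,"gripper":0.5},{"offset":[0,18,0],"twist":0,"gripper":0.5},{"offset":[0,10,0],"twist":0,"gripper":0.5},{"offset":[0,0,0],"twist":0,"gripper":0.5},{"offset":[0,0,0],"twist":0,"gripper":0.5}])

```text
time_s: 10.37
position: [0.4926, 0.1177, 0.0561]
ee_rot: [-1.57, 0.078, -0.078]
force: [-0.5, 0.3, 0.6]
width: 0.0426
```

```bash
python3 -c "
from look import *
go(488,118.5,17,84.4,'yellow')"
```

```text
yellow pos [492.6 117.7  56.1] jaw 84.3 ydir [-0. -0. -1.] twist -0.001 shift [-4.6 39.1  0.3] F [-0.5  0.3  0.6] w 0.0426 t 10.4
```

Emit:
drive_tool(commands=[{"offset":[-4,10,0],"twist":0,"gripper":0.5},{"offset":[0,12,0],"twist":0,"gripper":0.5},{"offset":[0,10,0],"twist":0,"gripper":0.5},{"offset":[0,6,0],"twist":0,"gripper":0.5},{"offset":[0,0,0],"twist":0,"gripper":0.5},{"offset":[0,0,0],"twist":0,"gripper":0.5}])

```text
time_s: 10.87
position: [0.4886, 0.1184, 0.0185]
ee_rot: [-1.569, 0.077, -0.077]
force: [-0.7, -1.3, 0.6]
width: 0.0427
```

Emit:
drive_tool(commands=[{"offset":[0,0,0],"twist":0,"gripper":0.7},{"offset":[0,0,0],"twist":0,"gripper":1},{"offset":[0,0,0],"twist":0,"gripper":1},{"offset":[0,0,0],"twist":0,"gripper":1},{"offset":[0,0,0],"twist":0,"gripper":1},{"offset":[0,0,0],"twist":0,"gripper":1}])

```text
time_s: 11.37
position: [0.4888, 0.1186, 0.019]
ee_rot: [-1.569, 0.076, -0.078]
force: [-1.0, -0.9, 6.7]
width: 0.0147
```

Emit:
drive_tool(commands=[{"offset":[0,-6,0],"twist":0,"gripper":1},{"offset":[0,-12,0],"twist":0,"gripper":1},{"offset":[0,-14,0],"twist":0,"gripper":1},{"offset":[0,-14,0],"twist":0,"gripper":1},{"offset":[0,-14,0],"twist":0,"gripper":1},{"offset":[0,0,0],"twist":0,"gripper":1},{"offset":[0,0,0],"twist":0,"gripper":1}])

```text
time_s: 11.95
position: [0.4886, 0.1185, 0.0788]
ee_rot: [-1.569, 0.076, -0.078]
force: [0.3, -0.5, -1.2]
width: 0.0147
```

```bash
python3 -c "
from look import *
go(450.5,-311.5,77,79.2,'to cradle yellow')"
```

```text
to cradle yellow pos [488.6 118.5  78.8] jaw 84.4 ydir [ 0.002  0.001 -1.   ] twist 0.091 shift [  43.2    1.6 -429.5] F [ 0.3 -0.5 -1.2] w 0.0147 t 11.9
```

Emit:
drive_tool(commands=[{"offset":[0,0,0],"twist":0.091,"gripper":1},{"offset":[2,0,-20],"twist":0,"gripper":1},{"offset":[3,0,-35],"twist":0,"gripper":1},{"offset":[4,0,-35],"twist":0,"gripper":1},{"offset":[4,0,-35],"twist":0,"gripper":1},{"offset":[4,0,-35],"twist":0,"gripper":1},{"offset":[4,0,-35],"twist":0,"gripper":1},{"offset":[4,0,-35],"twist":0,"gripper":1},{"offset":[4,0,-35],"twist":0,"gripper":1},{"offset":[4,0,-35],"twist":0,"gripper":1}])

```text
time_s: 12.78
position: [0.4631, -0.1839, 0.0772]
ee_rot: [-1.565, 0.15, -0.147]
force: [0.6, 0.2, -0.7]
width: 0.015
```

Emit:
drive_tool(commands=[{"offset":[3,0,-35],"twist":0,"gripper":1},{"offset":[3,0,-35],"twist":0,"gripper":1},{"offset":[2,0,-30],"twist":0,"gripper":1},{"offset":[2,0,-20],"twist":0,"gripper":1},{"offset":[0,0,-9],"twist":0,"gripper":1},{"offset":[0,0,0],"twist":0,"gripper":1},{"offset":[0,0,0],"twist":0,"gripper":1},{"offset":[0,0,0],"twist":0,"gripper":1}])

```text
time_s: 13.45
position: [0.4501, -0.3088, 0.0777]
ee_rot: [-1.564, 0.147, -0.145]
force: [-0.4, 0.3, -0.2]
width: 0.0151
```

```bash
python3 -c "
from look import *
go(450.5,-311.5,20,79.2,'to cradle yellow')"
```

```text
to cradle yellow pos [ 450.1 -308.8   77.7] jaw 79.3 ydir [-0.001  0.002 -1.   ] twist 0.002 shift [ 1.  57.7 -2.7] F [-0.4  0.3 -0.2] w 0.0151 t 13.4
```

Emit:
drive_tool(commands=[{"offset":[1,10,-2.5],"twist":0,"gripper":1},{"offset":[0,14,0],"twist":0,"gripper":1},{"offset":[0,14,0],"twist":0,"gripper":1},{"offset":[0,11,0],"twist":0,"gripper":1},{"offset":[0,6,0],"twist":0,"gripper":1},{"offset":[0,3,0],"twist":0,"gripper":1},{"offset":[0,0,0],"twist":0,"gripper":1},{"offset":[0,0,0],"twist":0,"gripper":1}])

```text
time_s: 14.12
position: [0.4507, -0.3137, 0.0204]
ee_rot: [-1.566, 0.148, -0.148]
force: [-0.5, -0.3, -0.1]
width: 0.0146
```

Emit:
drive_tool(commands=[{"offset":[0,0,0],"twist":0,"gripper":0.8},{"offset":[0,0,0],"twist":0,"gripper":0.7},{"offset":[0,0,0],"twist":0,"gripper":0.6},{"offset":[0,0,0],"twist":0,"gripper":0.5},{"offset":[0,0,0],"twist":0,"gripper":0.5},{"offset":[0,-8,0],"twist":0,"gripper":0.5},{"offset":[0,-20,0],"twist":0,"gripper":0.5},{"offset":[0,-25,0],"twist":0,"gripper":0.5},{"offset":[0,-25,0],"twist":0,"gripper":0.5},{"offset":[0,0,0],"twist":0,"gripper":0.5}])

```text
time_s: 14.95
position: [0.4531, -0.3156, 0.1034]
ee_rot: [-1.569, 0.142, -0.155]
force: [0.1, -1.1, 0.4]
width: 0.0426
```

```bash
python3 -c "
from look import *
go(493,184,95,84.4,'red')
c=vision.read_camera('side');cv2.imwrite('pics/s3.png',cv2.resize(c['image'][100:340,220:460],(600,600),interpolation=cv2.INTER_CUBIC))
files()"
```

```text
red pos [ 453.1 -315.6  103.4] jaw 79.2 ydir [ 0.007 -0.004 -1.   ] twist -0.091 shift [ -9.1   6.5 501.1] F [ 0.1 -1.1  0.4] w 0.0426 t 14.9
file_blue 126 (array([492.4, 253.3]), array([71.9, 13.3]), -4.2) 0.0451
file_red 181 (array([491.3, 184.6]), array([86.9, 15.1]), -5.7) 0.0447
```

View pics/s3.png

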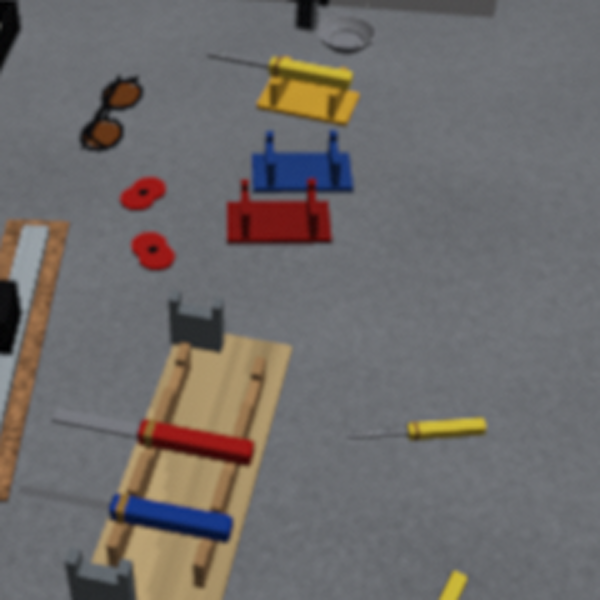

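Yellow lies seated in its cradle, red and blue still in the rack. Next red.

Emit:
drive_tool(commands=[{"offset":[0,0,0],"twist":-0.091,"gripper":0.5},{"offset":[0,0,25],"twist":0,"gripper":0.5},{"offset":[-1,0,38],"twist":0,"gripper":0.5},{"offset":[-1,0,38],"twist":0,"gripper":0.5},{"offset":[-1,0,38],"twist":0,"gripper":0.5},{"offset":[-1,0,38],"twist":0,"gripper":0.5},{"offset":[-1,0,38],"twist":0,"gripper":0.5},{"offset":[-1,0,38],"twist":0,"gripper":0.5},{"offset":[-1,0,38],"twist":0,"gripper":0.5},{"offset":[-1,0,38],"twist":0,"gripper":0.5}])

```text
time_s: 15.88
position: [0.4735, 0.0162, 0.0975]
ee_rot: [-1.57, 0.078, -0.075]
force: [0.1, -0.5, 0.1]
width: 0.0428
```

Emit:
drive_tool(commands=[{"offset":[-1,0,38],"twist":0,"gripper":0.5},{"offset":[-1,0,38],"twist":0,"gripper":0.5},{"offset":[0,0,36],"twist":0,"gripper":0.5},{"offset":[0,0,30],"twist":0,"gripper":0.5},{"offset":[0,0,20],"twist":0,"gripper":0.5},{"offset":[0,0,8],"twist":0,"gripper":0.5},{"offset":[0,0,0],"twist":0,"gripper":0.5},{"offset":[0,0,0],"twist":0,"gripper":0.5},{"offset":[0,0,0],"twist":0,"gripper":0.5}])

```text
time_s: 16.63
position: [0.4889, 0.1815, 0.0978]
ee_rot: [-1.571, 0.08, -0.078]
force: [0.0, 0.6, -0.6]
width: 0.0429
```

```bash
python3 -c "
from look import *
go(491.5,184.5,18,84.4,'red')"
```

```text
red pos [488.9 181.5  97.8] jaw 84.2 ydir [-0.001 -0.001 -1.   ] twist -0.003 shift [ 2.3 79.8  3.3] F [ 0.   0.6 -0.6] w 0.0429 t 16.6
```

Emit:
drive_tool(commands=[{"offset":[2,10,3],"twist":0,"gripper":0.5},{"offset":[0,16,0],"twist":0,"gripper":0.5},{"offset":[0,16,0],"twist":0,"gripper":0.5},{"offset":[0,16,0],"twist":0,"gripper":0.5},{"offset":[0,13,0],"twist":0,"gripper":0.5},{"offset":[0,8,0],"twist":0,"gripper":0.5},{"offset":[0,0,0],"twist":0,"gripper":0.5},{"offset":[0,0,0],"twist":0,"gripper":0.5}])

```text
time_s: 17.3
position: [0.4914, 0.1859, 0.0189]
ee_rot: [-1.57, 0.078, -0.077]
force: [-0.4, 0.2, -0.1]
width: 0.0426
```

Emit:
drive_tool(commands=[{"offset":[0,0,0],"twist":0,"gripper":0.7},{"offset":[0,0,0],"twist":0,"gripper":1},{"offset":[0,0,0],"twist":0,"gripper":1},{"offset":[0,0,0],"twist":0,"gripper":1},{"offset":[0,0,0],"twist":0,"gripper":1},{"offset":[0,0,0],"twist":0,"gripper":1}])

```text
time_s: 17.8
position: [0.4922, 0.1868, 0.0202]
ee_rot: [-1.569, 0.076, -0.078]
force: [0.2, -0.7, 5.7]
width: 0.0149
```

Emit:
drive_tool(commands=[{"offset":[0,-6,0],"twist":0,"gripper":1},{"offset":[0,-12,0],"twist":0,"gripper":1},{"offset":[0,-14,0],"twist":0,"gripper":1},{"offset":[0,-14,0],"twist":0,"gripper":1},{"offset":[0,-14,0],"twist":0,"gripper":1},{"offset":[0,0,0],"twist":0,"gripper":1},{"offset":[0,0,0],"twist":0,"gripper":1}])

```text
time_s: 18.38
position: [0.492, 0.187, 0.0804]
ee_rot: [-1.568, 0.075, -0.078]
force: [-0.6, -0.1, -1.2]
width: 0.0151
```

```bash
python3 -c "
from look import *
go(461,-111.5,78,98.6,'to cradle red')"
```

```text
to cradle red pos [492.  187.   80.4] jaw 84.4 ydir [ 0.002  0.001 -1.   ] twist -0.248 shift [ -75.3    2.  -290.5] F [-0.6 -0.1 -1.2] w 0.0151 t 18.4
```

Emit:
drive_tool(commands=[{"offset":[0,0,0],"twist":-0.124,"gripper":1},{"offset":[0,0,0],"twist":-0.124,"gripper":1},{"offset":[-4,0,-15],"twist":0,"gripper":1},{"offset":[-8,0,-32],"twist":0,"gripper":1},{"offset":[-9,0,-35],"twist":0,"gripper":1},{"offset":[-9,0,-35],"twist":0,"gripper":1},{"offset":[-9,0,-35],"twist":0,"gripper":1},{"offset":[-9,0,-35],"twist":0,"gripper":1},{"offset":[-9,0,-35],"twist":0,"gripper":1},{"offset":[-8,0,-30],"twist":0,"gripper":1}])

```text
time_s: 19.22
position: [0.4636, -0.0746, 0.0786]
ee_rot: [-1.568, -0.116, 0.118]
force: [-0.3, -0.5, -1.0]
width: 0.0148
```

Emit:
drive_tool(commands=[{"offset":[-7,0,-25],"twist":0,"gripper":1},{"offset":[-3,0,-13],"twist":0,"gripper":1},{"offset":[0,0,0],"twist":0,"gripper":1},{"offset":[0,0,0],"twist":0,"gripper":1},{"offset":[0,0,0],"twist":0,"gripper":1}])

```text
time_s: 19.63
position: [0.4605, -0.1101, 0.0788]
ee_rot: [-1.567, -0.118, 0.12]
force: [-0.2, 0.7, -0.1]
width: 0.0146
```

```bash
python3 -c "
from look import *
go(461,-111.5,21.5,98.6,'to cradle red')"
```

```text
to cradle red pos [ 460.5 -110.1   78.8] jaw 98.7 ydir [-0.001  0.001 -1.   ] twist 0.001 shift [ 0.4 57.3 -1.5] F [-0.2  0.7 -0.1] w 0.0146 t 19.6
```

Emit:
drive_tool(commands=[{"offset":[0,10,-1.5],"twist":0,"gripper":1},{"offset":[0,14,0],"twist":0,"gripper":1},{"offset":[0,14,0],"twist":0,"gripper":1},{"offset":[0,11,0],"twist":0,"gripper":1},{"offset":[0,6,0],"twist":0,"gripper":1},{"offset":[0,2,0],"twist":0,"gripper":1},{"offset":[0,0,0],"twist":0,"gripper":1},{"offset":[0,0,0],"twist":0,"gripper":1}])

```text
time_s: 20.3
position: [0.4612, -0.1126, 0.0225]
ee_rot: [-1.568, -0.119, 0.118]
force: [0.0, 0.6, -0.3]
width: 0.0146
```

Emit:
drive_tool(commands=[{"offset":[0,0,0],"twist":0,"gripper":0.8},{"offset":[0,0,0],"twist":0,"gripper":0.7},{"offset":[0,0,0],"twist":0,"gripper":0.6},{"offset":[0,0,0],"twist":0,"gripper":0.5},{"offset":[0,0,0],"twist":0,"gripper":0.5},{"offset":[0,-8,0],"twist":0,"gripper":0.5},{"offset":[0,-20,0],"twist":0,"gripper":0.5},{"offset":[0,-25,0],"twist":0,"gripper":0.5},{"offset":[0,-25,0],"twist":0,"gripper":0.5},{"offset":[0,0,0],"twist":0,"gripper":0.5}])

```text
time_s: 21.13
position: [0.4639, -0.1134, 0.1049]
ee_rot: [-1.57, -0.124, 0.112]
force: [1.6, -0.5, 0.8]
width: 0.0429
```

```bash
python3 -c "
from look import *
go(498.5,250.5,95,84.4,'blue')
files()"
```

```text
blue pos [ 463.9 -113.4  104.9] jaw 98.6 ydir [ 0.008 -0.001 -1.   ] twist 0.248 shift [ -1.2   9.6 365.6] F [ 1.6 -0.5  0.8] w 0.0429 t 21.1
file_blue 127 (array([492.5, 253.8]), array([72. , 12.7]), -4.5) 0.0454
```

Emit:
drive_tool(commands=[{"offset":[0,0,0],"twist":0.124,"gripper":0.5},{"offset":[0,0,0],"twist":0.124,"gripper":0.5},{"offset":[0,0,20],"twist":0,"gripper":0.5},{"offset":[0,0,35],"twist":0,"gripper":0.5},{"offset":[0,0,38],"twist":0,"gripper":0.5},{"offset":[0,0,38],"twist":0,"gripper":0.5},{"offset":[0,0,38],"twist":0,"gripper":0.5},{"offset":[0,0,38],"twist":0,"gripper":0.5},{"offset":[0,0,38],"twist":0,"gripper":0.5},{"offset":[0,0,38],"twist":0,"gripper":0.5}])

```text
time_s: 22.02
position: [0.4878, 0.1705, 0.0997]
ee_rot: [-1.57, 0.078, -0.076]
force: [0.8, -0.5, -0.1]
width: 0.0426
```

Emit:
drive_tool(commands=[{"offset":[0,0,35],"twist":0,"gripper":0.5},{"offset":[0,0,25],"twist":0,"gripper":0.5},{"offset":[0,0,15],"twist":0,"gripper":0.5},{"offset":[0,0,7],"twist":0,"gripper":0.5},{"offset":[0,0,0],"twist":0,"gripper":0.5},{"offset":[0,0,0],"twist":0,"gripper":0.5},{"offset":[0,0,0],"twist":0,"gripper":0.5}])

```text
time_s: 22.6
position: [0.4967, 0.248, 0.1001]
ee_rot: [-1.571, 0.079, -0.079]
force: [-0.5, -0.9, 1.0]
width: 0.043
```

```bash
python3 -c "
from look import *
go(499.5,252,18,84.4,'blue')"
```

```text
blue pos [496.7 248.  100.1] jaw 84.2 ydir [-0.001 -0.002 -1.   ] twist -0.003 shift [ 2.4 82.   4.4] F [-0.5 -0.9  1. ] w 0.043 t 22.6
```

Emit:
drive_tool(commands=[{"offset":[2,12,3],"twist":0,"gripper":0.5},{"offset":[0,16,0],"twist":0,"gripper":0.5},{"offset":[0,16,0],"twist":0,"gripper":0.5},{"offset":[0,16,0],"twist":0,"gripper":0.5},{"offset":[0,13,0],"twist":0,"gripper":0.5},{"offset":[0,8,0],"twist":0,"gripper":0.5},{"offset":[0,0,0],"twist":0,"gripper":0.5},{"offset":[0,0,0],"twist":0,"gripper":0.5}])

```text
time_s: 23.27
position: [0.4989, 0.2529, 0.0189]
ee_rot: [-1.57, 0.078, -0.077]
force: [-0.1, 0.1, -0.3]
width: 0.0428
```

Emit:
drive_tool(commands=[{"offset":[0,0,0],"twist":0,"gripper":0.7},{"offset":[0,0,0],"twist":0,"gripper":1},{"offset":[0,0,0],"twist":0,"gripper":1},{"offset":[0,0,0],"twist":0,"gripper":1},{"offset":[0,0,0],"twist":0,"gripper":1},{"offset":[0,0,0],"twist":0,"gripper":1}])

```text
time_s: 23.77
position: [0.4996, 0.2537, 0.0203]
ee_rot: [-1.568, 0.075, -0.078]
force: [-0.5, -0.2, 6.2]
width: 0.015
```

Emit:
drive_tool(commands=[{"offset":[0,-6,0],"twist":0,"gripper":1},{"offset":[0,-12,0],"twist":0,"gripper":1},{"offset":[0,-14,0],"twist":0,"gripper":1},{"offset":[0,-14,0],"twist":0,"gripper":1},{"offset":[0,-14,0],"twist":0,"gripper":1},{"offset":[0,-10,0],"twist":0,"gripper":1},{"offset":[0,0,0],"twist":0,"gripper":1},{"offset":[0,0,0],"twist":0,"gripper":1}])

```text
time_s: 24.43
position: [0.4991, 0.2534, 0.09]
ee_rot: [-1.569, 0.076, -0.078]
force: [0.5, 0.3, 0.1]
width: 0.015
```

```bash
python3 -c "
from look import *
go(446,-189.5,89,98,'to cradle blue')
c=vision.read_camera('side');cv2.imwrite('pics/s4.png',cv2.resize(c['image'][100:340,220:460],(600,600),interpolation=cv2.INTER_CUBIC))"
```

```text
to cradle blue pos [499.1 253.4  90. ] jaw 84.4 ydir [ 0.001  0.001 -1.   ] twist -0.238 shift [-114.2    0.7 -431.2] F [0.5 0.3 0.1] w 0.015 t 24.4
```

View pics/s4.png

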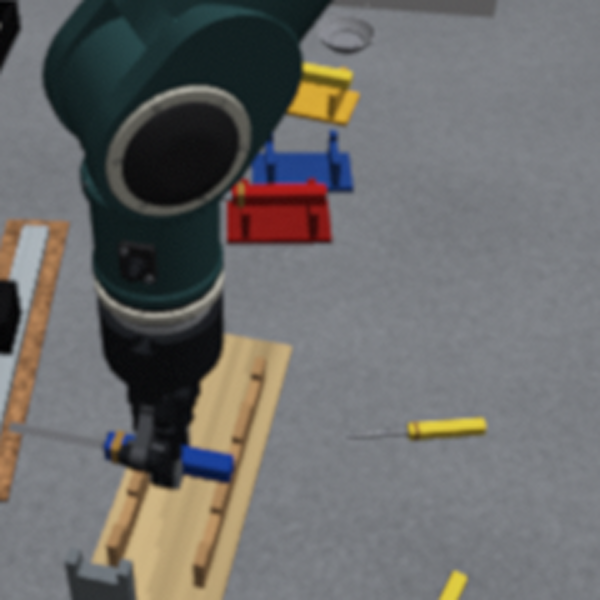

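Blue is gripped near its middle and lifted, and red is seated. Carrying blue.

Emit:
drive_tool(commands=[{"offset":[0,0,0],"twist":-0.119,"gripper":1},{"offset":[0,0,0],"twist":-0.119,"gripper":1},{"offset":[-5,0,-20],"twist":0,"gripper":1},{"offset":[-9,0,-34],"twist":0,"gripper":1},{"offset":[-9,0,-35],"twist":0,"gripper":1},{"offset":[-9,0,-35],"twist":0,"gripper":1},{"offset":[-9,0,-35],"twist":0,"gripper":1},{"offset":[-9,0,-35],"twist":0,"gripper":1},{"offset":[-9,0,-35],"twist":0,"gripper":1},{"offset":[-9,0,-35],"twist":0,"gripper":1}])

```text
time_s: 25.32
position: [0.4672, -0.0193, 0.0885]
ee_rot: [-1.568, -0.109, 0.112]
force: [0.6, -0.1, 0.7]
width: 0.015
```

Emit:
drive_tool(commands=[{"offset":[-9,0,-35],"twist":0,"gripper":1},{"offset":[-9,0,-35],"twist":0,"gripper":1},{"offset":[-9,0,-35],"twist":0,"gripper":1},{"offset":[-9,0,-32],"twist":0,"gripper":1},{"offset":[-7,0,-20],"twist":0,"gripper":1},{"offset":[-3,0,-10],"twist":0,"gripper":1},{"offset":[0,0,0],"twist":0,"gripper":1},{"offset":[0,0,0],"twist":0,"gripper":1},{"offset":[0,0,0],"twist":0,"gripper":1}])

```text
time_s: 26.07
position: [0.4464, -0.1874, 0.0889]
ee_rot: [-1.567, -0.112, 0.112]
force: [0.6, 0.3, -0.1]
width: 0.015
```

```bash
python3 -c "
from look import *
go(446,-189.5,21.5,98,'to cradle blue')"
```

```text
to cradle blue pos [ 446.4 -187.4   88.9] jaw 98.2 ydir [-0.001  0.001 -1.   ] twist 0.003 shift [-0.7 67.4 -2.1] F [ 0.6  0.3 -0.1] w 0.015 t 26.1
```

Emit:
drive_tool(commands=[{"offset":[0,10,-1],"twist":0,"gripper":1},{"offset":[0,16,0],"twist":0,"gripper":1},{"offset":[0,16,0],"twist":0,"gripper":1},{"offset":[0,13,0],"twist":0,"gripper":1},{"offset":[0,8,0],"twist":0,"gripper":1},{"offset":[0,4,0],"twist":0,"gripper":1},{"offset":[0,0,0],"twist":0,"gripper":1},{"offset":[0,0,0],"twist":0,"gripper":1}])

```text
time_s: 26.73
position: [0.4466, -0.1901, 0.0223]
ee_rot: [-1.568, -0.111, 0.111]
force: [0.6, 0.1, -0.0]
width: 0.0147
```

Emit:
drive_tool(commands=[{"offset":[0,0,0],"twist":0,"gripper":0.8},{"offset":[0,0,0],"twist":0,"gripper":0.7},{"offset":[0,0,0],"twist":0,"gripper":0.6},{"offset":[0,0,0],"twist":0,"gripper":0.5},{"offset":[0,0,0],"twist":0,"gripper":0.5},{"offset":[0,-8,0],"twist":0,"gripper":0.5},{"offset":[0,-20,0],"twist":0,"gripper":0.5},{"offset":[0,-25,0],"twist":0,"gripper":0.5},{"offset":[0,-25,0],"twist":0,"gripper":0.5},{"offset":[0,-25,0],"twist":0,"gripper":0.5}])

```text
time_s: 27.57
position: [0.4461, -0.1904, 0.1269]
ee_rot: [-1.568, -0.11, 0.11]
force: [0.6, 0.7, -0.1]
width: 0.0427
```

Emit:
drive_tool(commands=[{"offset":[0,-20,0],"twist":0,"gripper":0.5},{"offset":[0,0,40],"twist":0,"gripper":0.5},{"offset":[0,0,40],"twist":0,"gripper":0.5},{"offset":[0,0,40],"twist":0,"gripper":0.5},{"offset":[0,0,40],"twist":0,"gripper":0.5},{"offset":[0,0,40],"twist":0,"gripper":0.5},{"offset":[0,0,40],"twist":0,"gripper":0.5},{"offset":[0,0,40],"twist":0,"gripper":0.5},{"offset":[0,0,40],"twist":0,"gripper":0.5},{"offset":[0,0,0],"twist":0,"gripper":0.5}])

```text
time_s: 28.4
position: [0.4006, 0.134, 0.1464]
ee_rot: [-1.564, -0.12, 0.117]
force: [0.0, -0.4, 0.3]
width: 0.0428
```

```bash
python3 - <<'E'
from h import *
from seg import *
c=vision.read_camera("top");P=cloud(c);ok=c["depth"]>0;i=c["image"]
for n in ("cr_red","cr_blue","cr_yellow"):
    m=seg(i,n)&ok;p=P[m];p=p[(p[:,2]>.037)&(p[:,2]<.055)];print(n,len(p),rect(p[:,:2]),np.median(p[:,2]).round(4))
z=np.load("top0.npz")["img"];a=lambda q:cv2.resize(q[120:245,310:450],(560,500),interpolation=cv2.INTER_CUBIC)
cv2.imwrite("pics/t5.png",a(i))
print("specs diff",cv2.absdiff(i[135:162,372:428],z[135:162,372:428]).mean(),r.state()["time_s"])
s=vision.read_camera("side");cv2.imwrite("pics/s5.png",cv2.resize(s["image"][100:220,190:400],(800,457),interpolation=cv2.INTER_CUBIC))
E
```

```text
cr_red 206 (array([ 461.3, -110.8]), array([87.9, 50.3]), 9.6) 0.0447
cr_blue 205 (array([ 445.6, -188.3]), array([88.5, 49.2]), 7.7) 0.0447
cr_yellow 238 (array([ 451.1, -311.1]), array([88.6, 51.7]), -12.5) 0.0444
specs diff 7.806878306878307 28.45
```

View pics/t5.png

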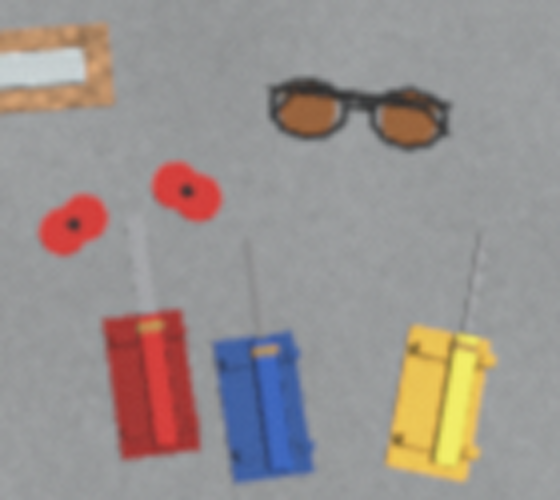

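View pics/s5.png

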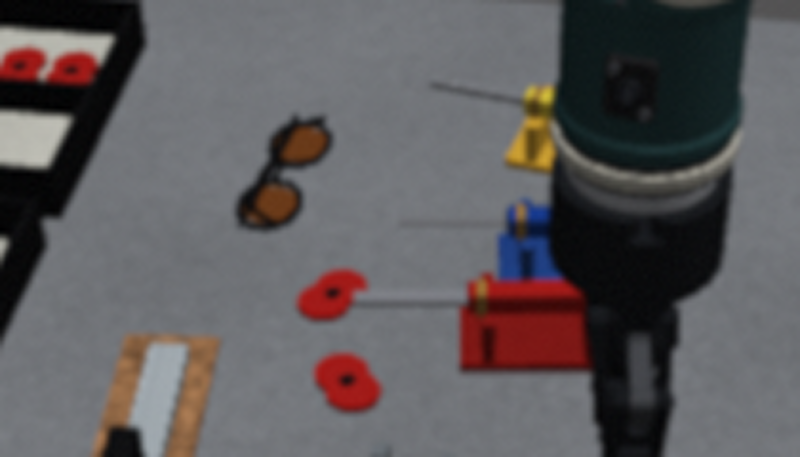

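The top view shows each handle in its own cradle, with heights of about 44 mm, which is seated. The spectacles are unmoved and the bar is still on the strip. Handing in.

Emit:
drive_tool(commands=[{"offset":[0,-20,0],"twist":0,"gripper":0.5},{"offset":[0,0,0],"twist":0,"gripper":0.5},{"offset":[0,0,0],"twist":0,"gripper":0.5},{"offset":[0,0,0],"twist":0,"gripper":0.5}])

```text
time_s: 28.83
position: [0.4017, 0.1251, 0.1652]
ee_rot: [-1.569, -0.108, 0.108]
force: [-0.1, 0.8, -0.7]
width: 0.0427
```

```bash
python3 -c "
from h import *
print(r.sign_off())"
```

```text
the job is handed in; nothing more can be done
None
```

I lifted the bar out of the forks, laid it on the cork strip, and put the yellow, red and blue files in their own colour cradles. Everything was released, and I handed the job in at about 29 s; sign-off gives no verdict.

**Files:** The last top view put the handle tops at about 44.5 mm, where a seated handle should read 44 mm. By my pixel estimates each handle middle is about 1–4 mm across from its cradle's middle, against the 13 mm allowed.

**Bar:** It was placed at (676, 78) mm, which matches the strip's measured middle. It looked centred and aligned in the first picture after release.

**Spectacles:** They look unmoved. A pixel comparison of that patch with the start gave a mean difference of 7.8 grey levels. I had no noise baseline to set this against, so I relied on the view, where they sit where they did at the start.

**Not checked well:**
- In the last side view the arm hid most of the cradles, so the seating there was confirmed only from the top.
- My height-based rectangles took in the cradle cheeks (about 50 mm wide), so they could not measure the sideways offset. I used the pixel estimate instead.

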